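# Refit the cog and spacer on the turntable hub

## Robot

A 7-joint arm with a two-finger parallel gripper is mounted at the origin on the work surface. World frame = base frame: x ahead of the robot, y to its left, z up, the work surface at z = 0. Lengths are in mm, angles in rad, forces in N, time in s.
With the tool pointing down it reaches from about 425 to 825 mm from the base axis. Payload 3.6 kg.
Tool frame: the origin (TCP) lies between the finger pads; the fingertips stand 25 mm ahead of it and the grasp point (between the pads) lies 6 mm ahead of it (ctrl.tip_extent is the distance from the TCP to the fingertips, in mm); z points along the fingers, y is the line along which they close (so a half turn about z gives the same grasp; the last joint's range is limited). The gripper opens to 85 mm and grips with 20 to 120 N. Pads are 22 mm wide; open, the fingers measure 114 mm over their backs; the gripper's body (76 mm by 85 mm) begins 54 mm behind the grasp point. The pads swing forward as they close: fully open they stand 13 mm farther back than shut.
Start: joints at [-1.264, 0.615, -0.013, 1.423, 0.008, 1.103, -0.04], TCP at [212.931, 614.105, 256.297] pointing down, gripper open.
Joint ranges: [-3.12, 3.12], [-0.3, 2.06], [-1.34, 1.32], [0.26, 2.42], [-1.36, 4.5], [0.01, 1.98], [-2.84, 2.84]. Speed limits (rad/s): [2.79, 2.79, 3.14, 3.14, 3.14, 3.14, 3.14].

## Interface

Orientations are given as a 3x3 rotation matrix whose columns are the frame's x, y, z axes.
In Python, from bench import ctrl gives the robot as it stands.
- The arm moves only by the shell command python3 -m crank 'ROWS' [OPENING]. ROWS is JSON, a list of rows, each an object with "linear": the shift along the tool's x, y, z in mm, a list of three; "delta_rot": the turn, a rotation vector about the tool's x, y, z in degrees, a list of three. A call has 1 to 20 rows; each row is the pose to reach, as a shift and turn from the pose commanded when the call began, along the tool's axes at that moment; what a row does not reach only later rows make up. A row lasts 1/10 s, in which the tool goes at most 50 mm and 8.59 degrees, less where a joint would pass 70% of its speed; a pose out of reach is approached as far as the arm can. A call with a gripper value outside its range is refused whole. OPENING is the finger opening in mm, from 0 to 85.4, set as the call begins (- or left out, the last holds). The fingers move at their own pace and stop on an object; the grip force is fixed at half the most. Time passes only in rows, so rows that repeat a pose let the fingers close. It gives the time, the measured TCP pose, the force, the opening and the grip force at its end, in the units of the state.
- ctrl.observe(): the state, without advancing time (a new reading comes with each control period).
- ctrl.grab_frame(name): name is "scene" or "top" or "wrist"; returns (picture, depth): 420x560x3 uint8, red, green, blue; 420x560 float32, mm along the optical axis (not along the pixel's ray), 0 where there is no reading.
- ctrl.camera_model(name): a dict with "camera_matrix" (3x3 intrinsics, pixels), "position" and "rotation" of the camera in the world; the wrist camera has in their place "hand_eye" (4x4, takes a point from camera to tool coordinates, whose origin is the TCP and whose axes are the flange's). Camera axes: x right, y up, looking along -z (the intrinsics and any distortion apply to the point x, -y, -z); pixel columns grow to the right and rows downward; lengths in mm; the calibration is good to about 2 mm. A picture is of the moment at which its call begins: read the wrist's pose just before it. camera_model takes no time and is no camera call.
- ctrl.finish_job(): hands the job in; it is judged then, once.
The state is a dict: "time_s": time; "qpos": joint angles; "dq": joint speeds; "joint_efforts": joint torques, N m; "tool_pos": TCP position; "eef_rot": TCP orientation; "contact_force": force on the tool from outside, world axes, zero at the start; "moment": the same for the moment, N m; "finger_gap": finger opening in mm; "grasp_force": force on a finger pad.
Only numpy, scipy, OpenCV 4.12 (cv2) and the standard library are available. Lean on these libraries where they do the work, as an engineer would, in place of code of your own. Each camera call takes 0.05 s, during which the arm holds its last target. There are 200 camera calls.

## Task

Put the corner turntable's drive back together: slide the toothed cog down the splined hub, turning it to find the wide master spline and then turning it with the hub until its teeth mesh with the little damper pinion, so that it sits fully home on the hub's foot. Then slide the spacer onto the hub in the same way, collar up, until it rests flat on the cog, and let go. Leave the jar, the canister and the gourd standing where they are.

Things in the scene. Friction and masses are not known exactly. Their poses are not given: they have to be found in the camera images.
- cog_center (a point): Toothed cog, grey plastic, 0.12-0.24 kg, 50 mm tall, flat in the tray. Top 40 mm: hexagonal collar, 56 mm across flats, to be gripped across two opposite flats (they face its own 0, 60, 120 ... degrees from +x). Lowest 10 mm: toothed wheel, 92 mm over the teeth. Bore right through. Point: on its axis, 25 mm above its flat underside; z up out of the collar, +x through the master groove.
- cog_groove (a point): In the cog's wide master groove, at the collar's top face, 19 mm from its axis towards its +x. The bore (cog and spacer alike): round, 31 mm diameter, with four lengthwise grooves reaching 22.5 mm from the axis: this one 16.5 mm wide and three 9.5 mm wide at +y, -x and -y.
- cog_tooth (a point): Tip of the cog's tooth that is in line with the master groove, at its upper edge: 46 mm from the axis, 10 mm above the underside. 12 straight teeth, 7 mm wide, from 34 to 46 mm from the axis, at the cog's own 0, 30, 60 ... degrees from +x.
- spacer_center (a point): Spacer, grey plastic, 0.09-0.2 kg, 50 mm tall, flat in the tray beside the cog (ends vary). Hexagonal collar and bore exactly as the cog's, but the lowest 10 mm is a smooth toothless flange, about 78 mm across. Point: on its axis, 25 mm above its flat underside; z up out of the collar, +x through its master groove; flats face its own 0, 60, 120 ... degrees.
- spacer_groove (a point): In the spacer's wide master groove, at the collar's top face, 19 mm from its axis towards its +x; grooves as in the cog.
- hub_seat (a point): Upright aluminium splined hub amid the board. Point: on its axis, on the top face of its 56 mm wide foot flange (12 mm above the board), where the cog's underside must rest; z up, x along the wide master spline, turning with the hub. It turns either way about its axis with slight friction (0.08 N m), with whatever is keyed on it. Round core 28 mm in diameter.
- hub_key (a point): Top end of the hub's wide master spline, 17 mm from the axis, 65 mm above hub_seat. Splines reach 19.5 mm from the axis: the master 12 mm wide on the hub's +x, three 5 mm wide on +y, -x, -y, all from the foot up to this height. Above them a plain tapered nose (28 to 16 mm diameter) ends 79 mm above hub_seat. A part goes down only with its wide groove over the wide spline.
- pinion_top (a point): Small grey damper pinion lying flat, its axis 62 mm from the hub's. Point: on its axis, level with the tops of its teeth, 8 mm above hub_seat's level; teeth are 8 mm high. 6 straight teeth 7 mm wide, 50 mm over the teeth, at its own 0, 60, 120 ... degrees from x; z up. Turns easily. The cog passes down only where teeth of one face gaps of the other, with about 3.5 mm play each side.
- board: Fixed white melamine turntable base, a round board 420 mm in diameter and 18 mm thick on the worktop; origin at the centre of its underside, below the hub; x points away from the pinion. Hub and pinion are mounted on it and the jar, canister and gourd stand on it.
- tray: Fixed small wooden tray, 135 (x) by 265 (y) mm, rim 14 mm high, floor 6 mm thick, holding the two splined parts side by side along its y; origin at the centre of its underside.
- jar_center (a point): Glass jar with bail clamp lid, 84 mm across, 153 mm tall, standing on the board, a bystander; point on its axis 75 mm above its foot.
- canister_center (a point): Grey plastic canister, 81 mm across, 125 mm tall, standing on the board, a bystander; point on its axis 62 mm above its foot.
- gourd_center (a point): Brown calabash gourd with metal rim, 80 mm across, 100 mm tall, a chrome bombilla (thin tube) sticking up to 172 mm, leaning to its own +x up to 34 mm off its axis; stands on the board, a bystander; point on its axis 50 mm above its foot. Jar, canister and gourd occupy three sides of the hub, each about 163 mm from its axis, in varying order.
Things that resemble listed ones, but are neither listed nor needed, are in the scene too. Leave any blue or purple look-alike of the part that bears cog_center alone.

How it is judged (in metres and radians):
On the way, in this order (a step that is already met when the one before it is completed fails the run):
1. the toothed cog is keyed on the hub and fully home on its foot, meshed with the pinion (z of cog_center in the frame of hub_seat between 0.021 and 0.029 m and horizontal distance between cog_center and hub_seat below 0.004 m and angle between the x axis of cog_center and the x axis of hub_seat, either way round below 0.2 rad and angle between cog_center's own z axis and vertical below 0.07 rad), for 0.2 s.
2. the spacer is keyed on the hub and rests on the seated cog (all of step 1 and z of spacer_center in the frame of hub_seat between 0.071 and 0.079 m and horizontal distance between spacer_center and hub_seat below 0.004 m and angle between the x axis of spacer_center and the x axis of hub_seat, either way round below 0.2 rad and angle between spacer_center's own z axis and vertical below 0.07 rad), for 0.2 s.
At the end, for the whole second after the job is handed in: The cog rests on the hub's foot flange and the spacer on the cog, both collar up, keyed on the splines: height within 4 mm, axis within 4 mm of the hub's, groove within 0.2 rad of the master spline, tilt under 0.07 rad, at rest; jar, canister and gourd upright and within 15 mm of where they stood (all of step 2 and linear speed of each of cog, spacer below 0.02 m/s and distance of each of jar_center, canister_center, gourd_center from where it was at the start of the episode below 0.015 m and angle between each of jar_center, canister_center, gourd_center's own z axis and vertical below 0.15 rad); the robot touches nothing.
It fails at once if the jar is knocked over or pushed away (distance of jar_center from where it was at the start of the episode above 0.02 m or angle between jar_center's own z axis and vertical above 0.3 rad).
It fails at once if the canister is knocked over or pushed away (distance of canister_center from where it was at the start of the episode above 0.02 m or angle between canister_center's own z axis and vertical above 0.3 rad).
It fails at once if the gourd is knocked over or pushed away (distance of gourd_center from where it was at the start of the episode above 0.02 m or angle between gourd_center's own z axis and vertical above 0.3 rad).
It also fails if it takes over 72 s, if anything falls off the work surface, if the arm or the gripper's body presses on something with over 40 N, if the wrist force passes 120 N, or if a joint passes its speed limit or range.

## Working session

There is one attempt and no reset: what is moved stays moved. The work goes in short steps, Python scripts to look and compute and a shell command to move; the robot and the scene stay as the last step left them, time stands still between calls to the robot, and variables do not carry over. Pictures are saved under pics/ and viewed, at most 10 in all, crops included, and the job is handed in when it is done.

```bash
ls; mkdir -p pics
python3 - <<'E'
from bench import ctrl
import cv2,numpy as np
s=ctrl.observe();print({k:np.round(v,3).tolist() for k,v in s.items()},ctrl.tip_extent)
for n in ("top","scene","wrist"):
    p,d=ctrl.grab_frame(n);m=ctrl.camera_model(n);print(n,{k:np.round(v,3).tolist() if not isinstance(v,str) else v for k,v in m.items()})
    cv2.imwrite(f"pics/{n}0.png",p[:,:,::-1]);np.savez(f"pics/{n}0.npz",p=p,d=d)
E
```

```text
pics
{'time_s': 0.0, 'qpos': [-1.263, 0.616, -0.013, 1.425, 0.008, 1.103, -0.04], 'dq': [0.001, 0.0, -0.001, 0.001, 0.002, 0.002, -0.002], 'joint_efforts': [0.0, -46.92, 0.259, -17.104, 0.01, 0.01, 0.0], 'tool_pos': [212.739, 613.466, 255.124], 'eef_rot': [[-0.945, 0.328, -0.001], [0.328, 0.945, -0.002], [-0.0, -0.003, -1.0]], 'contact_force': [-0.508, -0.412, 0.674], 'moment': [-0.014, -0.02, 0.047], 'grasp_force': 0.0, 'finger_gap': 85.303} 25.0
top {'camera_matrix': [[461.988, 0.0, 283.873], [0.0, 461.988, 222.246], [0.0, 0.0, 1.0]], 'position': [473.415, 97.637, 1210.519], 'rotation': [[-0.002, 0.992, -0.129], [-1.0, -0.003, -0.005], [-0.005, 0.128, 0.992]]}
scene {'camera_matrix': [[461.48, 0.0, 282.776], [0.0, 461.48, 213.276], [0.0, 0.0, 1.0]], 'position': [1459.496, -488.689, 851.572], 'rotation': [[0.579, -0.482, 0.657], [0.815, 0.34, -0.469], [0.002, 0.807, 0.59]]}
wrist {'camera_matrix': [[302.703, 0.0, 281.183], [0.0, 302.703, 210.34], [0.0, 0.0, 1.0]], 'hand_eye': [[0.0, 0.95, 0.314, 80.332], [1.0, 0.0, -0.001, 1.665], [-0.001, 0.314, -0.95, -117.317], [0.0, 0.0, 0.0, 1.0]]}
```

View pics/top0.png

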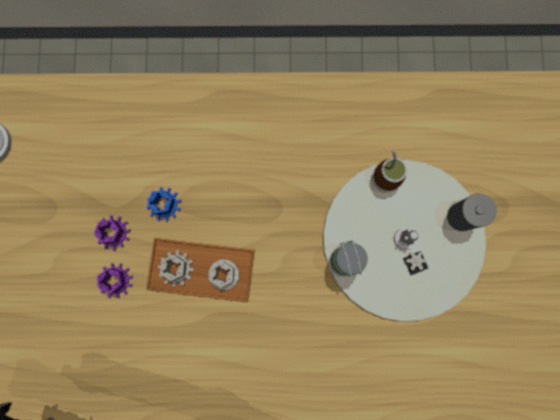

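View pics/scene0.png

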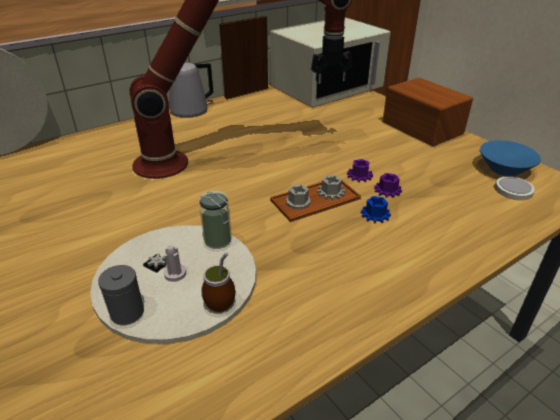

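Top view: cog (176,268), spacer (224,275), hub (406,237), pinion (415,262), jar (349,259), canister (475,212), gourd (390,175); blue/purple decoys are outside the tray.

```bash
cat > h.py <<'E'
from bench import ctrl
import cv2,numpy as np
def ray(m,px):
    K=m["camera_matrix"];K=np.array(K)
    px=np.atleast_2d(px).astype(float)
    v=np.c_[(px[:,0]-K[0,2])/K[0,0],-(px[:,1]-K[1,2])/K[1,1],-np.ones(len(px))]
    return v
def pose(m,s=None):
    if "position" in m: return np.array(m["rotation"]),np.array(m["position"])
    H=np.array(m["hand_eye"]);R=np.array(s["eef_rot"]);t=np.array(s["tool_pos"])
    return R@H[:3,:3],R@H[:3,3]+t
def atz(m,px,z,s=None):   # pixel -> world on plane z
    R,t=pose(m,s);v=ray(m,px)@R.T
    return t+v*((z-t[2])/v[:,2])[:,None]
def cloud(m,d,s=None):
    R,t=pose(m,s);h,w=d.shape;u,v=np.meshgrid(np.arange(w),np.arange(h))
    P=ray(m,np.c_[u.ravel(),v.ravel()])*d.reshape(-1,1)
    return (P@R.T+t).reshape(h,w,3)
def snap(name,tag):
    s=ctrl.observe();p,d=ctrl.grab_frame(name);m=ctrl.camera_model(name)
    cv2.imwrite(f"pics/{tag}.png",p[:,:,::-1])
    return p,d,m,s,cloud(m,d,s)
E
python3 - <<'E'
from h import *
f=np.load("pics/top0.npz");d=f["d"];m=ctrl.camera_model("top");C=cloud(m,d)
def rep(n,px,z): print(n,np.round(atz(m,px,z)[0],1), 'depthpt',np.round(C[px[1],px[0]],1))
rep('cog',(176,268),56);rep('spacer',(224,275),56);rep('hub',(406,237),109);rep('pin',(415,262),38);rep('jar',(349,259),171);rep('can',(479,210),143);rep('gourd',(394,168),118)
rep('board',(335,200),18)
E
```

```text
cog [508.8 372.4  56. ] depthpt [510.2 383.3  10.1]
spacer [491.2 252.5  56. ] depthpt [492.  259.2   5.7]
hub [ 579.8 -188.8  109. ] depthpt [ 581.  -192.    96.7]
pin [ 523.1 -227.7   38. ] depthpt [ 523.1 -227.6   38.4]
jar [524.5 -43.1 171. ] depthpt [524.8 -43.8 166.4]
can [ 639.3 -352.3  143. ] depthpt [ 639.8 -353.7  139.6]
gourd [ 746.5 -163.5  118. ] depthpt [ 745.8 -162.8  121. ]
board [686.3 -30.4  18. ] depthpt [686.7 -30.6  15.9]
```

```bash
python3 -m crank '[{"linear":[-40,-20,6],"delta_rot":[0,0,0]},{"linear":[-370,-190,55],"delta_rot":[0,0,0]},{"linear":[-370,-190,55],"delta_rot":[0,0,0]},{"linear":[-370,-190,55],"delta_rot":[0,0,0]},{"linear":[-370,-190,55],"delta_rot":[0,0,0]},{"linear":[-370,-190,55],"delta_rot":[0,0,0]},{"linear":[-370,-190,55],"delta_rot":[0,0,0]},{"linear":[-370,-190,55],"delta_rot":[0,0,0]},{"linear":[-370,-190,55],"delta_rot":[0,0,0]},{"linear":[-370,-190,55],"delta_rot":[0,0,0]},{"linear":[-370,-190,55],"delta_rot":[0,0,0]},{"linear":[-370,-190,55],"delta_rot":[0,0,0]}]'
python3 - <<'E'
from h import *
p,d,m,s,C=snap("wrist","w1");np.savez("pics/w1.npz",p=p,d=d,R=s["eef_rot"],t=s["tool_pos"])
print(s["tool_pos"])
E
```

```text
time_s: 1.35
tool_pos: [498.8, 315.4, 201.3]
eef_rot: [[-0.946, 0.325, -0.001], [0.325, 0.946, 0.001], [0.002, 0.001, -1.0]]
contact_force: [-0.1, 0.3, 0.1]
finger_gap: 85.4
grasp_force: 0.0
[498.80623551 315.35662797 201.29603025]
```

View pics/w1.png

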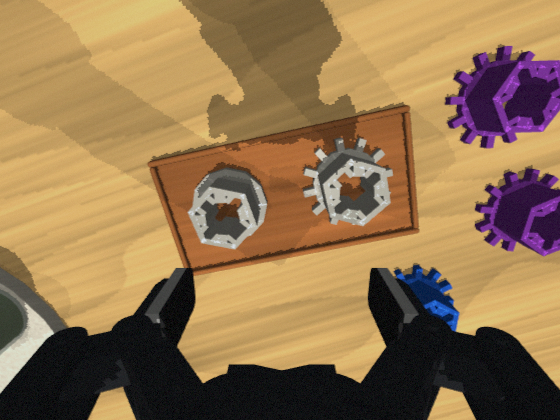

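Wrist view: cog at ~(355,195) right, spacer at ~(225,215) left, both in the tray; fingers at the bottom. I fit the collar-top outline (hexagon minus grooved bore) from depth.

```bash
cat > fit.py <<'E'
from h import *
from scipy.optimize import minimize
def collar(q):  # signed-soft inside top face, q Nx2 in part frame
    a=np.deg2rad(60*np.arange(6));hexd=28-(q@np.array([np.cos(a),np.sin(a)])).max(1)
    bore=np.hypot(*q.T)-15.5
    def slot(dx,dy,w):
        u=q@[dx,dy];v=q@[-dy,dx]
        return np.maximum.reduce([np.abs(v)-w/2,u-22.5,-u])
    g=np.minimum.reduce([slot(1,0,16.5),slot(0,1,9.5),slot(-1,0,9.5),slot(0,-1,9.5)])
    return np.minimum.reduce([hexd,bore,g])
def hubtop(q):
    c=14-np.hypot(*q.T)
    def sp(dx,dy,w):
        u=q@[dx,dy];v=q@[-dy,dx]
        return np.minimum.reduce([w/2-np.abs(v),19.5-u,u])
    return np.maximum.reduce([c,sp(1,0,12),sp(0,1,5),sp(-1,0,5),sp(0,-1,5)])
def fit(shape,C,m,s,c0,z,zt=3,rad=38,yaws=range(0,360,10),per=360,rmin=0):
    h,w=C.shape[:2];u,v=np.meshgrid(np.arange(w),np.arange(h))
    P=atz(m,np.c_[u.ravel(),v.ravel()],z,s)[:,:2]
    k=(np.hypot(*(P-c0).T)<rad);P=P[k];lab=(np.abs(C.reshape(-1,3)[k,2]-z)<zt).astype(float)
    def cost(p,sig=1.0):
        c,sn=np.cos(p[2]),np.sin(p[2]);r=P-p[:2]
        q=np.c_[r@[c,sn],r@[-sn,c]];rr=np.hypot(*q.T)
        f=1/(1+np.exp(-np.clip(shape(q)/sig,-30,30)))
        return np.mean(((f-lab)**2)[rr>=rmin])
    cen=P[lab>0].mean(0);best=[]
    for y in yaws:
        r=minimize(cost,[*cen,np.deg2rad(y)],args=(1.0,),method="Nelder-Mead",options=dict(initial_simplex=np.array([cen.tolist()+[np.deg2rad(y)]]*4)+np.array([[0,0,0],[3,0,0],[0,3,0],[0,0,.12]]),xatol=.02,fatol=1e-6))
        best.append((r.fun,r.x))
    best.sort(key=lambda b:b[0]);out=[]
    for f,x in best:
        yw=np.rad2deg(x[2])%360
        if all(abs((yw-o[3]+180)%360-180)>5 for o in out): out.append((round(f,4),round(x[0],1),round(x[1],1),round(yw,1)))
    return out[:4]
E
python3 - <<'E'
from fit import *
f=np.load("pics/w1.npz");m=ctrl.camera_model("wrist");s=dict(eef_rot=f["R"],tool_pos=f["t"]);C=cloud(m,f["d"],s)
for n,c in (("cog",(509,372)),("sp",(491,252))):
    k=(np.hypot(C[...,0]-c[0],C[...,1]-c[1])<30)&(C[...,2]>48)&(C[...,2]<64)
    z=np.median(C[k][:,2]);print(n,z,k.sum());print(fit(collar,C,m,s,np.array(c),z))
E
```

```text
cog 55.69075556796497 1343
[(np.float64(0.0375), np.float64(511.8), np.float64(384.5), np.float64(25.6)), (np.float64(0.0499), np.float64(512.0), np.float64(384.6), np.float64(205.6)), (np.float64(0.0809), np.float64(512.0), np.float64(384.7), np.float64(295.2)), (np.float64(0.0809), np.float64(512.2), np.float64(384.4), np.float64(113.4))]
sp 55.59442019045093 1405
[(np.float64(0.038), np.float64(495.2), np.float64(261.7), np.float64(29.0)), (np.float64(0.0498), np.float64(495.4), np.float64(261.8), np.float64(209.3)), (np.float64(0.0797), np.float64(495.3), np.float64(262.0), np.float64(300.6)), (np.float64(0.081), np.float64(495.3), np.float64(261.8), np.float64(119.9))]
```

```bash
python3 -m crank '[{"linear":[-20,-40,-40],"delta_rot":[0,0,0]},{"linear":[-240,-450,-40],"delta_rot":[0,0,0]},{"linear":[-240,-450,-40],"delta_rot":[0,0,0]},{"linear":[-240,-450,-40],"delta_rot":[0,0,0]},{"linear":[-240,-450,-40],"delta_rot":[0,0,0]},{"linear":[-240,-450,-40],"delta_rot":[0,0,0]},{"linear":[-240,-450,-40],"delta_rot":[0,0,0]},{"linear":[-240,-450,-40],"delta_rot":[0,0,0]},{"linear":[-240,-450,-40],"delta_rot":[0,0,0]},{"linear":[-240,-450,-40],"delta_rot":[0,0,0]},{"linear":[-240,-450,-40],"delta_rot":[0,0,0]},{"linear":[-240,-450,-40],"delta_rot":[0,0,0]},{"linear":[-240,-450,-40],"delta_rot":[0,0,0]},{"linear":[-240,-450,-40],"delta_rot":[0,0,0]},{"linear":[-240,-450,-40],"delta_rot":[0,0,0]}]'
python3 - <<'E'
from h import *
p,d,m,s,C=snap("wrist","w2");np.savez("pics/w2.npz",p=p,d=d,R=s["eef_rot"],t=s["tool_pos"])
print(s["tool_pos"],s["qpos"],s["time_s"])
E
```

```text
time_s: 2.9
tool_pos: [580.0, -187.6, 241.4]
eef_rot: [[-0.946, 0.324, 0.0], [0.324, 0.946, 0.001], [0.0, 0.001, -1.0]]
contact_force: [-1.1, -0.9, 0.3]
finger_gap: 85.5
grasp_force: 0.0
[ 580.01425076 -187.61185932  241.43883764] [ 0.2626106   0.56420704  0.02447685  1.56855309 -0.01693262  1.00931067
  1.53350619] 2.9
```

View pics/w2.png

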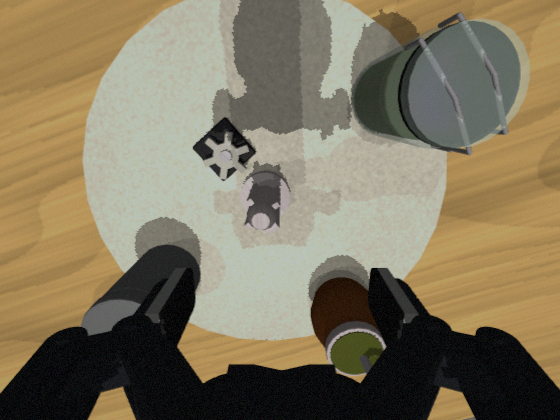

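Wrist view: hub nose at (262,222), spline ring ~(265,195), pinion at (227,155), jar right-top, canister and gourd at the bottom.

```bash
cat >> fit.py <<'E'
def pinion(q):
    r=np.hypot(*q.T);t=14-r
    for a in np.deg2rad(60*np.arange(6)):
        u=q@[np.cos(a),np.sin(a)];v=q@[-np.sin(a),np.cos(a)]
        t=np.maximum(t,np.minimum.reduce([3.5-np.abs(v),25-u,u]))
    return t
E
python3 - <<'E'
from fit import *
f=np.load("pics/w2.npz");m=ctrl.camera_model("wrist");s=dict(eef_rot=f["R"],tool_pos=f["t"]);C=cloud(m,f["d"],s)
nz=(np.hypot(C[...,0]-580,C[...,1]+190)<25)
k=nz&(C[...,2]>104);print("nose",C[k].mean(0),C[k][:,2].max(),k.sum())
k=nz&(C[...,2]>85)&(C[...,2]<99);print(np.histogram(C[k][:,2],14,(85,99))[0])
k2=(np.hypot(C[...,0]-523,C[...,1]+228)<30)&(C[...,2]>33);print("pin z",np.median(C[k2][:,2]))
n0=C[nz&(C[...,2]>104)].mean(0)[:2]
for z in (94,95): print(fit(hubtop,C,m,s,n0,z,zt=2.5,rad=26,rmin=15,yaws=range(0,360,15)))
print(fit(pinion,C,m,s,np.array([523,-228.]),np.median(C[k2][:,2]),rad=32,yaws=range(0,60,10)))
p=f["p"][120:260,190:330,::-1];cv2.imwrite("pics/w2c.png",cv2.resize(p,None,fx=4,fy=4,interpolation=cv2.INTER_CUBIC))
E
```

```text
nose [ 569.15303783 -185.68668102  291.78928637] 313.6146761654046 8096
[12 10 10 14 10  9 11 12 21 66 55 41 37 16]
pin z 284.07773724721426
[(np.float64(0.0049), np.float64(585.7), np.float64(-206.5), np.float64(287.3)), (np.float64(0.0049), np.float64(586.0), np.float64(-206.4), np.float64(18.3)), (np.float64(0.0068), np.float64(587.3), np.float64(-206.4), np.float64(204.8)), (np.float64(0.0085), np.float64(586.2), np.float64(-207.7), np.float64(198.0))]
[(np.float64(0.0046), np.float64(585.6), np.float64(-206.8), np.float64(287.0)), (np.float64(0.0046), np.float64(585.6), np.float64(-206.8), np.float64(16.9)), (np.float64(0.0069), np.float64(586.9), np.float64(-206.5), np.float64(204.0)), (np.float64(0.0095), np.float64(587.6), np.float64(-203.8), np.float64(213.8))]
[(np.float64(0.0082), np.float64(568.7), np.float64(-241.1), np.float64(9.6)), (np.float64(0.0082), np.float64(568.7), np.float64(-241.1), np.float64(69.6)), (np.float64(0.0129), np.float64(557.4), np.float64(-263.1), np.float64(56.6)), (np.float64(0.0129), np.float64(557.5), np.float64(-263.0), np.float64(356.6))]
```

View pics/w2c.png

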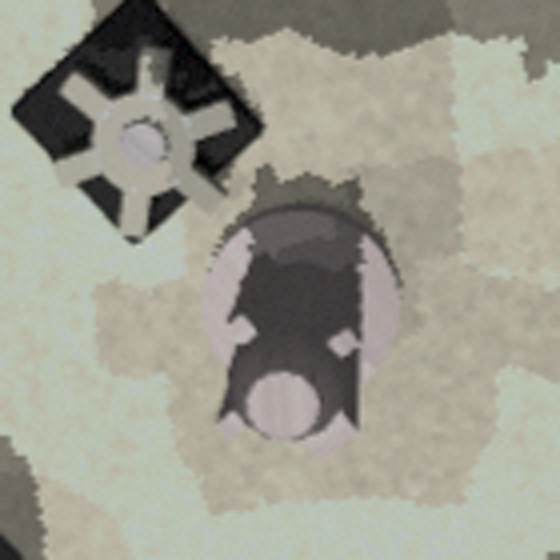

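Crop: pinion star at upper left; hub with nose tip (285,405), small spline tops at (243,330), (347,343), (228,420) and a wider one near (335,435). The gripper polluted the fit seeds; refit with the region bounded.

Run:
```python
from fit import *
f=np.load("pics/w2.npz");m=ctrl.camera_model("wrist");s=dict(eef_rot=f["R"],tool_pos=f["t"]);C=cloud(m,f["d"],s)
C[250:]=np.nan
nz=(np.hypot(C[...,0]-580,C[...,1]+190)<25)
k=nz&(C[...,2]>106.5)&(C[...,2]<115);t=C[k];print("nose",t.mean(0),len(t));n0=t.mean(0)[:2]
k=nz&(C[...,2]>92)&(C[...,2]<99)&(np.hypot(C[...,0]-n0[0],C[...,1]-n0[1])>14.3);print("spl",np.median(C[k][:,2]),k.sum())
q=C[k][:,:2]-n0;print(np.c_[np.rad2deg(np.arctan2(q[:,1],q[:,0])),np.hypot(*q.T)].round(0).astype(int)[np.argsort(np.arctan2(q[:,1],q[:,0]))].tolist())
z=np.median(C[k][:,2])
print(fit(hubtop,C,m,s,n0,z,zt=2,rad=25,rmin=15,yaws=range(0,360,15)))
k2=(np.hypot(C[...,0]-523,C[...,1]+228)<32)&(C[...,2]>33)&(C[...,2]<45);zp=np.median(C[k2][:,2]);print("pin",zp,C[k2].mean(0))
print(fit(pinion,C,m,s,C[k2].mean(0)[:2],zp,rad=30,yaws=range(0,60,10)))
# bystanders & foot
for n,c in(("jar",(525,-44)),("can",(640,-352)),("gourd",(746,-163))): print(n,np.hypot(*(np.array(c)-n0)),np.rad2deg(np.arctan2(*(np.array(c)-n0)[::-1])))
```

```text
nose [ 585.40621393 -206.07832014  108.56088849] 285
spl 94.79651762722375 95
[[-168, 17], [-167, 18], [-167, 15], [-167, 18], [-166, 16], [-165, 17], [-165, 18], [-165, 19], [-164, 18], [-163, 15], [-162, 16], [-161, 14], [-161, 17], [-159, 15], [-159, 15], [-158, 16], [-157, 16], [-155, 16], [-152, 15], [7, 15], [10, 15], [12, 16], [13, 16], [15, 17], [16, 15], [17, 16], [17, 17], [18, 17], [19, 18], [19, 15], [22, 17], [23, 18], [23, 15], [23, 18], [24, 15], [24, 19], [25, 17], [25, 16], [25, 19], [26, 20], [26, 16], [26, 14], [28, 18], [28, 19], [29, 16], [29, 15], [30, 18], [30, 17], [31, 19], [31, 21], [31, 14], [32, 18], [32, 19], [33, 15], [33, 20], [33, 16], [34, 15], [35, 18], [35, 18], [35, 17], [35, 15], [36, 16], [38, 16], [97, 15], [98, 17], [100, 16], [100, 18], [101, 15], [101, 16], [101, 17], [103, 19], [103, 15], [103, 19], [103, 18], [105, 17], [105, 15], [106, 18], [106, 16], [107, 19], [108, 17], [109, 15], [109, 14], [109, 17], [110, 18], [111, 16], [111, 15], [112, 17], [112, 19], [113, 19], [114, 15], [114, 17], [114, 17], [115, 16], [115, 18], [116, 15]]
[(np.float64(0.0231), np.float64(586.0), np.float64(-206.6), np.float64(18.2)), (np.float64(0.052), np.float64(586.5), np.float64(-206.1), np.float64(289.9)), (np.float64(0.0538), np.float64(586.7), np.float64(-206.7), np.float64(106.3)), (np.float64(0.0556), np.float64(586.3), np.float64(-206.5), np.float64(197.9))]
pin 37.86809820984797 [ 528.38741359 -229.20420307   37.84136975]
[(np.float64(0.0362), np.float64(528.8), np.float64(-229.4), np.float64(30.3))]
jar 172.96905081466173 110.44030783771731
can 155.79992981883697 -69.48763184914738
gourd 166.27118147891164 15.015758764952794
```

```bash
python3 -m crank '[{"linear":[20,35,0],"delta_rot":[0,0,0]},{"linear":[250,519,0],"delta_rot":[0,0,-14.5]},{"linear":[250,519,0],"delta_rot":[0,0,-14.5]},{"linear":[250,519,0],"delta_rot":[0,0,-14.5]},{"linear":[250,519,0],"delta_rot":[0,0,-14.5]},{"linear":[250,519,0],"delta_rot":[0,0,-14.5]},{"linear":[250,519,70],"delta_rot":[0,0,-14.5]},{"linear":[250,519,70],"delta_rot":[0,0,-14.5]},{"linear":[250,519,70],"delta_rot":[0,0,-14.5]},{"linear":[250,519,70],"delta_rot":[0,0,-14.5]},{"linear":[250,519,70],"delta_rot":[0,0,-14.5]},{"linear":[250,519,70],"delta_rot":[0,0,-14.5]},{"linear":[250,519,70],"delta_rot":[0,0,-14.5]},{"linear":[250,519,70],"delta_rot":[0,0,-14.5]},{"linear":[250,519,70],"delta_rot":[0,0,-14.5]},{"linear":[250,519,70],"delta_rot":[0,0,-14.5]},{"linear":[250,519,70],"delta_rot":[0,0,-14.5]}]' 85
cat > look.py <<'E'
import sys
from fit import *
def go(tag,c,z,yaws,flats):
    p,d,m,s,C=snap("wrist",tag);C[270:]=np.nan
    k=(np.hypot(C[...,0]-c[0],C[...,1]-c[1])<30)&(abs(C[...,2]-z)<7)
    zz=np.median(C[k][:,2]);o=fit(collar,C,m,s,np.array(c),zz,yaws=yaws);print(zz,[tuple(map(float,x)) for x in o[:2]])
    R=np.array(s["eef_rot"]);t=np.array(s["tool_pos"]);b=o[0]
    ty=np.degrees(np.arctan2(R[1,1],R[0,1]));fl=[(b[3]+a-ty+90)%180-90 for a in (0,60,120)]
    print("tool",t,"yaw",ty,"turn (tool z) for flats",np.round(-np.array(fl),1),"shift",R.T@(np.array([b[1],b[2],t[2]])-t))
E
python3 -c "
from look import *
go('w3',(511.8,384.5),55.7,range(0,60,15),0)"
```

```text
time_s: 4.65
tool_pos: [514.3, 380.3, 171.9]
eef_rot: [[-0.997, 0.083, 0.001], [0.083, 0.997, -0.0], [-0.001, -0.0, -1.0]]
contact_force: [-0.3, -0.4, -0.9]
finger_gap: 85.2
grasp_force: 0.0
55.70705552711701 [(0.0423, 511.8, 384.8, 25.5)]
tool [514.32879185 380.33129401 171.87883433] yaw 85.23568914664364 turn (tool z) for flats [ 59.7  -0.3 -60.3] shift [ 2.89120993e+00  4.24323139e+00 -3.73132792e-03]
```

```bash
python3 -c "
from bench import ctrl
for i in range(2):
  s=ctrl.observe();print(s['tool_pos'],s['eef_rot'][0]);ctrl.grab_frame('wrist')"
```

```text
[514.15357283 380.61703693 171.82462974] [-9.96571374e-01  8.27344446e-02  7.12491758e-04]
[513.98844397 380.88991884 171.74424159] [-9.96617762e-01  8.21750005e-02  5.53777212e-04]
```

```bash
python3 -m crank '[{"linear":[0,0,40],"delta_rot":[0,0,0]},{"linear":[0,0,80],"delta_rot":[0,0,0]},{"linear":[0,0,80],"delta_rot":[0,0,0]},{"linear":[0,0,80],"delta_rot":[0,0,0]},{"linear":[0,0,80],"delta_rot":[0,0,0]}]'
```

```text
time_s: 5.3
tool_pos: [514.9, 382.9, 93.7]
eef_rot: [[-0.997, 0.081, 0.004], [0.081, 0.997, 0.003], [-0.003, 0.003, -1.0]]
contact_force: [-0.0, 0.5, -0.5]
finger_gap: 85.1
grasp_force: 0.0
```

```bash
python3 -m crank '[{"linear":[2.5,1.5,20],"delta_rot":[0,0,-0.3]},{"linear":[2.5,1.5,40],"delta_rot":[0,0,-0.3]},{"linear":[2.5,1.5,40],"delta_rot":[0,0,-0.3]},{"linear":[2.5,1.5,40],"delta_rot":[0,0,-0.3]},{"linear":[2.5,1.5,40],"delta_rot":[0,0,-0.3]}]'
```

```text
time_s: 5.8
tool_pos: [512.3, 384.4, 53.5]
eef_rot: [[-0.997, 0.076, 0.003], [0.076, 0.997, 0.002], [-0.003, 0.003, -1.0]]
contact_force: [0.0, -0.3, -0.1]
finger_gap: 85.1
grasp_force: 0.0
```

```bash
python3 -m crank '[{"linear":[0.5,0.4,8],"delta_rot":[0,0,0]},{"linear":[0.5,0.4,8],"delta_rot":[0,0,0]},{"linear":[0.5,0.4,8],"delta_rot":[0,0,0]}]' && python3 -m crank '[{"linear":[0,0,0],"delta_rot":[0,0,0]},{"linear":[0,0,0],"delta_rot":[0,0,0]},{"linear":[0,0,0],"delta_rot":[0,0,0]},{"linear":[0,0,0],"delta_rot":[0,0,0]},{"linear":[0,0,0],"delta_rot":[0,0,0]},{"linear":[0,0,0],"delta_rot":[0,0,0]}]' 40
```

```text
time_s: 6.1
tool_pos: [510.4, 383.9, 43.2]
eef_rot: [[-0.997, 0.075, -0.0], [0.075, 0.997, -0.0], [0.0, -0.0, -1.0]]
contact_force: [-1.0, -0.1, 0.2]
finger_gap: 84.7
grasp_force: 0.0
time_s: 6.7
tool_pos: [510.9, 384.2, 43.6]
eef_rot: [[-0.997, 0.075, 0.001], [0.075, 0.997, 0.0], [-0.001, 0.0, -1.0]]
contact_force: [0.0, 0.9, 3.0]
finger_gap: 55.3
grasp_force: 64.8
```

```bash
python3 -m crank '[{"linear":[0,0,-30],"delta_rot":[0,0,0]},{"linear":[0,0,-75],"delta_rot":[0,0,0]},{"linear":[0,0,-120],"delta_rot":[0,0,0]},{"linear":[-5,-25,-160],"delta_rot":[0,0,0]},{"linear":[-118,-583,-200],"delta_rot":[0,0,7.5]},{"linear":[-118,-583,-200],"delta_rot":[0,0,7.5]},{"linear":[-118,-583,-200],"delta_rot":[0,0,7.5]},{"linear":[-118,-583,-200],"delta_rot":[0,0,7.5]},{"linear":[-118,-583,-200],"delta_rot":[0,0,7.5]},{"linear":[-118,-583,-200],"delta_rot":[0,0,7.5]},{"linear":[-118,-583,-200],"delta_rot":[0,0,7.5]},{"linear":[-118,-583,-200],"delta_rot":[0,0,7.5]},{"linear":[-118,-583,-200],"delta_rot":[0,0,7.5]},{"linear":[-118,-583,-200],"delta_rot":[0,0,7.5]},{"linear":[-118,-583,-200],"delta_rot":[0,0,7.5]},{"linear":[-118,-583,-200],"delta_rot":[0,0,7.5]},{"linear":[-118,-583,-200],"delta_rot":[0,0,7.5]},{"linear":[-118,-583,-200],"delta_rot":[0,0,7.5]},{"linear":[-118,-583,-200],"delta_rot":[0,0,7.5]},{"linear":[-118,-583,-200],"delta_rot":[0,0,7.5]}]'
python3 - <<'E'
from h import *
p,d,m,s,C=snap("wrist","w4");np.savez("pics/w4.npz",p=p,d=d,R=s["eef_rot"],t=s["tool_pos"]);print(s["tool_pos"],s["finger_gap"])
E
```

```text
time_s: 8.7
tool_pos: [584.5, -203.8, 243.1]
eef_rot: [[-0.979, 0.202, -0.001], [0.202, 0.979, 0.001], [0.001, 0.001, -1.0]]
contact_force: [0.2, -0.3, -1.8]
finger_gap: 55.4
grasp_force: 64.5
[ 584.48214309 -203.84204735  243.05574141] 55.434944657557814
```

View pics/w4.png

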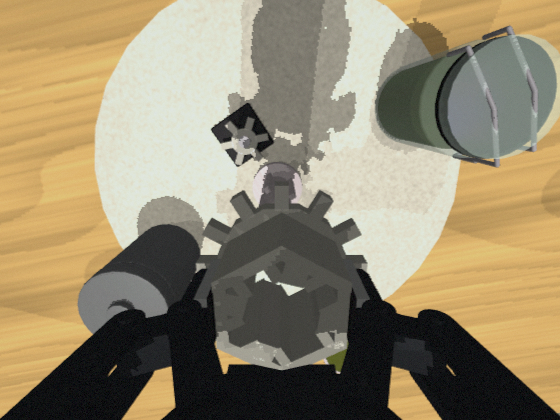

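Cog held level in the gripper, the hub just ahead at ~(278,180) and pinion at (242,142). Refine the in-hand cog axis and yaw.

Run:
```python
from fit import *
f=np.load("pics/w4.npz");m=ctrl.camera_model("wrist");s=dict(eef_rot=f["R"],tool_pos=f["t"]);C=cloud(m,f["d"],s)
t=f["t"];c=t[:2]
k=(np.hypot(C[...,0]-c[0],C[...,1]-c[1])<27)&(abs(C[...,2]-255)<8);z=np.median(C[k][:,2]);print(z,k.sum())
C[355:]=np.nan
for o in fit(collar,C,m,s,c,z,zt=3,rad=30,yaws=range(0,360,20)): 
    print([float(x) for x in o], f["R"].T@(np.array([o[1],o[2],t[2]])-t))
```

```text
255.00629387760287 7762
[0.0999, 584.3, -202.0, 18.4] [0.54972133 1.76751609 0.0028089 ]
[0.1247, 584.3, -201.9, 198.7] [0.56987919 1.86546322 0.00295522]
[0.1547, 583.7, -201.8, 284.4] [1.1777202  1.84246255 0.00347582]
[0.1582, 583.9, -201.9, 109.5] [0.96166796 1.78483136 0.00320474]
```

```bash
python3 -m crank '[{"linear":[-1.2,-2.5,35],"delta_rot":[0,0,0]},{"linear":[-1.2,-2.5,70],"delta_rot":[0,0,0]},{"linear":[-1.2,-2.5,90],"delta_rot":[0,0,0]},{"linear":[-1.2,-2.5,90],"delta_rot":[0,0,0]},{"linear":[-1.2,-2.5,90],"delta_rot":[0,0,0]},{"linear":[-1.2,-2.5,90],"delta_rot":[0,0,0]}]'
```

```text
time_s: 9.35
tool_pos: [586.3, -209.0, 155.2]
eef_rot: [[-0.979, 0.204, 0.004], [0.204, 0.979, -0.001], [-0.004, -0.0, -1.0]]
contact_force: [0.7, -0.4, -1.0]
finger_gap: 55.3
grasp_force: 64.4
```

```bash
python3 -m crank '[{"linear":[0.9,1.3,10],"delta_rot":[0,0,0]},{"linear":[0.9,1.3,20],"delta_rot":[0,0,0]},{"linear":[0.9,1.3,20],"delta_rot":[0,0,0]},{"linear":[0.9,1.3,20],"delta_rot":[0,0,0]}]'
python3 -c "
from h import *
p,d,m,s,C=snap('wrist','w5');cv2.imwrite('pics/w5c.png',cv2.resize(p[120:400,140:420,::-1],None,fx=2,fy=2));print(s['tool_pos'],s['contact_force'],s['moment'])"
```

```text
time_s: 9.75
tool_pos: [584.1, -207.5, 132.9]
eef_rot: [[-0.979, 0.205, -0.001], [0.205, 0.979, 0.0], [0.001, -0.0, -1.0]]
contact_force: [-0.4, -0.2, -0.0]
finger_gap: 55.2
grasp_force: 64.4
[ 584.05259724 -207.47196568  132.90858284] [-0.41951316 -0.1865916  -0.04767398] [-0.00153953  0.01394816  0.04886605]
```

View pics/w5c.png

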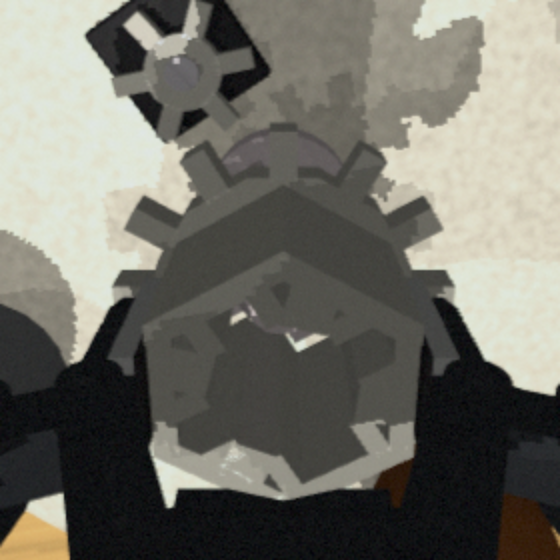

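Picture: cog over the hub, pinion at (180,65); the nose itself is hidden in the bore. No contact force, so the nose is in; go down gently.

```bash
python3 -m crank '[{"linear":[-0.7,0.3,3],"delta_rot":[0,0,0]},{"linear":[-0.7,0.3,6],"delta_rot":[0,0,0]},{"linear":[-0.7,0.3,9],"delta_rot":[0,0,0]},{"linear":[-0.7,0.3,9],"delta_rot":[0,0,0]}]'
```

```text
time_s: 10.2
tool_pos: [584.6, -207.2, 123.7]
eef_rot: [[-0.979, 0.205, -0.001], [0.205, 0.979, 0.0], [0.001, 0.0, -1.0]]
contact_force: [0.2, -0.2, -1.2]
finger_gap: 55.4
grasp_force: 64.4
```

```bash
python3 -m crank '[{"linear":[0,0,8],"delta_rot":[0,0,0]},{"linear":[0,0,16],"delta_rot":[0,0,0]},{"linear":[0,0,24],"delta_rot":[0,0,0]},{"linear":[0,0,32],"delta_rot":[0,0,0]},{"linear":[0,0,40],"delta_rot":[0,0,0]},{"linear":[0,0,40],"delta_rot":[0,0,0]}]'
```

```text
time_s: 10.8
tool_pos: [584.3, -207.2, 82.7]
eef_rot: [[-0.979, 0.205, -0.003], [0.205, 0.979, 0.001], [0.003, 0.0, -1.0]]
contact_force: [-0.8, -0.0, -1.0]
finger_gap: 55.3
grasp_force: 64.4
```

```bash
python3 -m crank '[{"linear":[0,0,0],"delta_rot":[0,0,-5]},{"linear":[0,0,0],"delta_rot":[0,0,-10]},{"linear":[0,0,0],"delta_rot":[0,0,-14.2]},{"linear":[0,0,0],"delta_rot":[0,0,-14.2]},{"linear":[0,0,0],"delta_rot":[0,0,-14.2]}]' && python3 -m crank '[{"linear":[0,0,2],"delta_rot":[0,0,0]},{"linear":[0,0,4],"delta_rot":[0,0,0]},{"linear":[0,0,6],"delta_rot":[0,0,0]},{"linear":[0,0,8],"delta_rot":[0,0,0]},{"linear":[0,0,10],"delta_rot":[0,0,0]},{"linear":[0,0,10],"delta_rot":[0,0,0]}]'
```

```text
time_s: 11.3
tool_pos: [584.7, -208.5, 84.3]
eef_rot: [[-0.999, -0.039, -0.0], [-0.039, 0.999, -0.001], [0.0, -0.001, -1.0]]
contact_force: [0.3, -1.5, -2.3]
finger_gap: 55.4
grasp_force: 64.3
time_s: 11.9
tool_pos: [585.0, -207.6, 73.9]
eef_rot: [[-0.999, -0.041, -0.0], [-0.041, 0.999, -0.0], [0.0, -0.0, -1.0]]
contact_force: [-2.2, -3.4, -0.5]
finger_gap: 55.7
grasp_force: 64.6
```

```bash
python3 -m crank '[{"linear":[0,0,2],"delta_rot":[0,0,0]},{"linear":[0,0,4],"delta_rot":[0,0,0]},{"linear":[0,0,6],"delta_rot":[0,0,0]},{"linear":[0,0,7],"delta_rot":[0,0,0]},{"linear":[0,0,7],"delta_rot":[0,0,0]}]'
```

```text
time_s: 12.4
tool_pos: [585.0, -207.4, 67.6]
eef_rot: [[-0.999, -0.041, -0.0], [-0.041, 0.999, -0.0], [0.0, -0.0, -1.0]]
contact_force: [-3.3, -2.9, 3.9]
finger_gap: 55.4
grasp_force: 65.0
```

```bash
python3 -m crank '[{"linear":[0,0,0],"delta_rot":[0,0,0]},{"linear":[0,0,0],"delta_rot":[0,0,0]},{"linear":[0,0,0],"delta_rot":[0,0,0]},{"linear":[0,0,0],"delta_rot":[0,0,0]},{"linear":[0,0,-15],"delta_rot":[0,0,0]},{"linear":[0,0,-40],"delta_rot":[0,0,0]},{"linear":[0,0,-85],"delta_rot":[0,0,0]},{"linear":[0,0,-130],"delta_rot":[0,0,0]},{"linear":[0,0,-170],"delta_rot":[0,0,0]},{"linear":[0,0,-170],"delta_rot":[0,0,0]},{"linear":[0,0,-170],"delta_rot":[0,0,0]}]' 85
cat > hubfit.py <<'E'
from fit import *
p,d,m,s,C=snap("wrist","w6");np.savez("pics/w6.npz",p=p,d=d,R=s["eef_rot"],t=s["tool_pos"])
C[262:]=np.nan;print(s["tool_pos"])
nz=(np.hypot(C[...,0]-586,C[...,1]+207)<22)
n0=C[nz&(C[...,2]>106)&(C[...,2]<115)].mean(0)[:2];print("nose",n0)
k=nz&(abs(C[...,2]-95)<3)&(np.hypot(C[...,0]-n0[0],C[...,1]-n0[1])>14.3);z=np.median(C[k][:,2])
print("hub",z,[tuple(map(float,x)) for x in fit(hubtop,C,m,s,n0,z,zt=2,rad=25,rmin=15,yaws=range(0,360,15))[:2]])
k=(np.hypot(C[...,0]-586,C[...,1]+207)<30)&(abs(C[...,2]-80)<7);z=np.median(C[k][:,2]);print("cogtop z",z,k.sum())
sh=lambda q:np.where(np.hypot(*q.T)<24,-5,collar(q))
print("cog",[tuple(map(float,x)) for x in fit(collar,C,m,s,n0,z,zt=2.5,rad=34,rmin=20,yaws=range(0,60,10))[:1]])
E
python3 hubfit.py
```

```text
time_s: 13.5
tool_pos: [585.6, -207.4, 239.5]
eef_rot: [[-0.999, -0.042, 0.004], [-0.042, 0.999, -0.001], [-0.003, -0.001, -1.0]]
contact_force: [-0.8, -0.1, -1.2]
finger_gap: 85.1
grasp_force: 0.0
[ 585.5617196  -207.35061879  239.52343394]
nose [ 585.27878681 -206.67156507]
hub 94.80347645764357 [(0.0224, 586.0, -206.6, 28.7), (0.0511, 586.5, -206.1, 300.3)]
cogtop z 79.79734873320325 1711
cog [(0.072, 586.4, -205.4, 31.8)]
```

```bash
python3 -m crank '[{"linear":[6,35,0],"delta_rot":[0,0,0]},{"linear":[70.5,472,0],"delta_rot":[0,0,3.4]},{"linear":[70.5,472,0],"delta_rot":[0,0,3.4]},{"linear":[70.5,472,0],"delta_rot":[0,0,3.4]},{"linear":[70.5,472,0],"delta_rot":[0,0,3.4]},{"linear":[70.5,472,0],"delta_rot":[0,0,3.4]},{"linear":[70.5,472,0],"delta_rot":[0,0,3.4]},{"linear":[70.5,472,70],"delta_rot":[0,0,3.4]},{"linear":[70.5,472,70],"delta_rot":[0,0,3.4]},{"linear":[70.5,472,70],"delta_rot":[0,0,3.4]},{"linear":[70.5,472,70],"delta_rot":[0,0,3.4]},{"linear":[70.5,472,70],"delta_rot":[0,0,3.4]},{"linear":[70.5,472,70],"delta_rot":[0,0,3.4]},{"linear":[70.5,472,70],"delta_rot":[0,0,3.4]},{"linear":[70.5,472,70],"delta_rot":[0,0,3.4]},{"linear":[70.5,472,70],"delta_rot":[0,0,3.4]}]' 85
python3 -c "
from look import *
go('w7',(495.2,261.8),55.6,range(0,60,15),0)"
```

```text
time_s: 15.15
tool_pos: [495.8, 260.1, 167.8]
eef_rot: [[-1.0, 0.02, 0.001], [0.02, 1.0, -0.0], [-0.001, -0.0, -1.0]]
contact_force: [-1.2, 0.3, -0.3]
finger_gap: 85.0
grasp_force: 0.0
55.703950202464085 [(0.0419, 495.0, 261.3, 29.2)]
tool [495.7544127  260.12892265 167.84791243] yaw 88.85015900898556 turn (tool z) for flats [ 59.7  -0.3 -60.3] shift [ 7.77760645e-01  1.15570261e+00 -7.28334948e-04]
```

```bash
python3 -m crank '[{"linear":[0,0,40],"delta_rot":[0,0,-0.3]},{"linear":[0,0,80],"delta_rot":[0,0,-0.3]},{"linear":[0,0,112],"delta_rot":[0,0,-0.3]},{"linear":[0,0,112],"delta_rot":[0,0,-0.3]},{"linear":[0,0,112],"delta_rot":[0,0,-0.3]},{"linear":[0,0,112],"delta_rot":[0,0,-0.3]}]'
```

```text
time_s: 15.8
tool_pos: [496.5, 262.0, 57.3]
eef_rot: [[-1.0, 0.013, 0.003], [0.013, 1.0, 0.002], [-0.003, 0.002, -1.0]]
contact_force: [0.3, 0.3, 0.1]
finger_gap: 84.6
grasp_force: 0.0
```

```bash
python3 -m crank '[{"linear":[1,-0.5,8],"delta_rot":[0,0,0]},{"linear":[1,-0.5,13],"delta_rot":[0,0,0]},{"linear":[1,-0.5,13],"delta_rot":[0,0,0]},{"linear":[1,-0.5,13],"delta_rot":[0,0,0]}]' && python3 -m crank '[{"linear":[0,0,0],"delta_rot":[0,0,0]},{"linear":[0,0,0],"delta_rot":[0,0,0]},{"linear":[0,0,0],"delta_rot":[0,0,0]},{"linear":[0,0,0],"delta_rot":[0,0,0]},{"linear":[0,0,0],"delta_rot":[0,0,0]},{"linear":[0,0,0],"delta_rot":[0,0,0]}]' 40
```

```text
time_s: 16.2
tool_pos: [494.1, 260.8, 42.4]
eef_rot: [[-1.0, 0.013, 0.0], [0.013, 1.0, -0.0], [-0.0, -0.0, -1.0]]
contact_force: [-0.1, -0.0, -0.3]
finger_gap: 84.7
grasp_force: 0.0
time_s: 16.8
tool_pos: [494.4, 261.0, 42.7]
eef_rot: [[-1.0, 0.013, 0.001], [0.013, 1.0, 0.0], [-0.001, 0.0, -1.0]]
contact_force: [0.8, -0.0, 4.0]
finger_gap: 55.3
grasp_force: 64.4
```

```bash
python3 -m crank '[{"linear":[0,0,-30],"delta_rot":[0,0,0]},{"linear":[0,0,-75],"delta_rot":[0,0,0]},{"linear":[0,0,-120],"delta_rot":[0,0,0]},{"linear":[-5,-25,-160],"delta_rot":[0,0,0]},{"linear":[-97,-467,-200],"delta_rot":[0,0,0.6]},{"linear":[-97,-467,-200],"delta_rot":[0,0,0.6]},{"linear":[-97,-467,-200],"delta_rot":[0,0,0.6]},{"linear":[-97,-467,-200],"delta_rot":[0,0,0.6]},{"linear":[-97,-467,-200],"delta_rot":[0,0,0.6]},{"linear":[-97,-467,-200],"delta_rot":[0,0,0.6]},{"linear":[-97,-467,-200],"delta_rot":[0,0,0.6]},{"linear":[-97,-467,-200],"delta_rot":[0,0,0.6]},{"linear":[-97,-467,-200],"delta_rot":[0,0,0.6]},{"linear":[-97,-467,-200],"delta_rot":[0,0,0.6]},{"linear":[-97,-467,-200],"delta_rot":[0,0,0.6]},{"linear":[-97,-467,-200],"delta_rot":[0,0,0.6]},{"linear":[-97,-467,-200],"delta_rot":[0,0,0.6]},{"linear":[-97,-467,-200],"delta_rot":[0,0,0.6]}]' && python3 -m crank '[{"linear":[0,0,35],"delta_rot":[0,0,0]},{"linear":[0,0,70],"delta_rot":[0,0,0]},{"linear":[0,0,90],"delta_rot":[0,0,0]},{"linear":[0,0,90],"delta_rot":[0,0,0]},{"linear":[0,0,90],"delta_rot":[0,0,0]},{"linear":[0,0,90],"delta_rot":[0,0,0]}]'
```

```text
time_s: 18.6
tool_pos: [585.3, -205.2, 242.2]
eef_rot: [[-1.0, 0.02, -0.0], [0.02, 1.0, 0.001], [0.0, 0.001, -1.0]]
contact_force: [1.2, -0.1, -0.7]
finger_gap: 55.2
grasp_force: 64.1
time_s: 19.2
tool_pos: [586.5, -207.3, 154.2]
eef_rot: [[-1.0, 0.022, 0.004], [0.022, 1.0, -0.001], [-0.004, -0.001, -1.0]]
contact_force: [0.4, -0.0, -0.7]
finger_gap: 55.5
grasp_force: 64.1
```

```bash
python3 -m crank '[{"linear":[0.3,0,9],"delta_rot":[0,0,0]},{"linear":[0.3,0,18],"delta_rot":[0,0,0]},{"linear":[0.3,0,18],"delta_rot":[0,0,0]},{"linear":[0.3,0,18],"delta_rot":[0,0,0]}]'
```

```text
time_s: 19.6
tool_pos: [584.6, -207.3, 133.9]
eef_rot: [[-1.0, 0.023, -0.001], [0.023, 1.0, 0.0], [0.001, 0.0, -1.0]]
contact_force: [-0.4, -0.1, -0.8]
finger_gap: 55.3
grasp_force: 64.1
```

```bash
python3 -m crank '[{"linear":[-0.4,0.2,3],"delta_rot":[0,0,0]},{"linear":[-0.4,0.2,6],"delta_rot":[0,0,0]},{"linear":[-0.4,0.2,8],"delta_rot":[0,0,0]},{"linear":[-0.4,0.2,8],"delta_rot":[0,0,0]}]'
```

```text
time_s: 20.0
tool_pos: [585.0, -207.2, 125.9]
eef_rot: [[-1.0, 0.023, -0.001], [0.023, 1.0, -0.0], [0.001, -0.0, -1.0]]
contact_force: [-0.3, -0.4, -0.6]
finger_gap: 55.4
grasp_force: 64.1
```

```bash
python3 -m crank '[{"linear":[0,0,3],"delta_rot":[0,0,0]},{"linear":[0,0,6],"delta_rot":[0,0,0]},{"linear":[0,0,9],"delta_rot":[0,0,0]},{"linear":[0,0,9.5],"delta_rot":[0,0,0]},{"linear":[0,0,9.5],"delta_rot":[0,0,0]}]'
```

```text
time_s: 20.5
tool_pos: [585.2, -207.3, 116.7]
eef_rot: [[-1.0, 0.023, -0.0], [0.023, 1.0, -0.0], [0.0, -0.0, -1.0]]
contact_force: [0.4, -0.8, -2.1]
finger_gap: 55.4
grasp_force: 64.3
```

Home height reached; release, back off and verify.

```bash
python3 -m crank '[{"linear":[0,0,0.5],"delta_rot":[0,0,0]},{"linear":[0,0,0.5],"delta_rot":[0,0,0]},{"linear":[0,0,0.5],"delta_rot":[0,0,0]},{"linear":[0,0,0.5],"delta_rot":[0,0,0]},{"linear":[0,0,-15],"delta_rot":[0,0,0]},{"linear":[0,0,-40],"delta_rot":[0,0,0]},{"linear":[0,0,-85],"delta_rot":[0,0,0]},{"linear":[0,0,-130],"delta_rot":[0,0,0]},{"linear":[0,0,-130],"delta_rot":[0,0,0]},{"linear":[0,0,-130],"delta_rot":[0,0,0]}]' 85
python3 - <<'E'
from look import *
go('w8',(586,-206.6),130,range(0,60,15),0)
f=np.load("pics/top0.npz");p,d,m,s,C=snap("top","t2");C0=cloud(m,f["d"])
for n,c,a,b in(("jar",(525,-44),120,190),("can",(640,-352),110,160),("gourd",(746,-163),90,140)):
    for X in(C0,C):
        k=(np.hypot(X[...,0]-c[0],X[...,1]-c[1])<60)&(X[...,2]>a)&(X[...,2]<b);print(n,X[k].mean(0),k.sum())
E
```

```text
time_s: 21.5
tool_pos: [585.8, -207.2, 248.3]
eef_rot: [[-1.0, 0.023, 0.003], [0.023, 1.0, -0.001], [-0.003, -0.001, -1.0]]
contact_force: [0.5, 0.0, -0.1]
finger_gap: 84.9
grasp_force: 0.0
129.72230876927966 [(0.0437, 586.0, -205.4, 28.9)]
tool [ 585.78305127 -207.18655145  248.3360745 ] yaw 88.68108443534098 turn (tool z) for flats [ 59.8  -0.2 -60.2] shift [-1.75773495e-01  1.79107101e+00 -1.06626420e-03]
jar [525.05324997 -45.6222456  162.75467623] 962
jar [525.14190615 -45.62551547 162.72598629] 960
can [ 639.22916085 -351.0834243   134.93348012] 1016
can [nan nan nan] 0
gourd [ 738.62960563 -159.32050622  114.56493871] 572
gourd [ 738.60631188 -159.02091321  114.38205981] 578<stdin>:6: RuntimeWarning: Mean of empty slice.
  ret = um.true_divide(
```

View pics/w8.png

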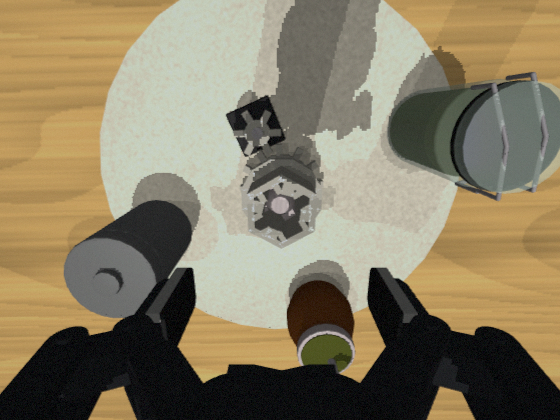

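The spacer is flat on the cog at (282,210), with the hub nose centred in its bore. The canister (left), jar (right) and gourd (bottom) are all upright; the arm only hides the canister from the top camera.

```bash
python3 -c "
from bench import ctrl
print(ctrl.finish_job())"
```

```text
the job is handed in; nothing more can be done
None
```

The cog is home on the hub's foot and meshed with the pinion, and the spacer rests flat on it, keyed to within about 1° by camera. Both were released, the jar and gourd measured unmoved and the canister was seen upright. I handed the job in at about 22 s of robot time, and the hand-in returned no verdict.

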